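# Click a fresh tea-sachet magazine into the canteen dispenser

### The arm

A 7-joint arm with a two-finger parallel gripper is mounted at the origin on the work surface. World frame = base frame: x ahead of the robot, y to its left, z up, the work surface at z = 0. Lengths are in m, angles in degrees, forces in N, time in s.
With the tool pointing down it reaches from about 0.425 to 0.875 m from the base axis. Payload 9.9 kg.
Tool frame: the origin (TCP) lies midway between the tips of the shut fingers; the grasp point (between the pads) lies 19 mm behind it (grip_depth is the distance from the TCP to the grasp point, in m); z points along the fingers, y is the direction in which the jaws open and shut (so a half turn about z gives the same grasp; the last joint's range is limited). The gripper opens to 85 mm and grips with 20 to 120 N. Pads are 22 mm wide; open, the fingers measure 114 mm over their backs; the gripper's body (76 mm by 85 mm) begins 54 mm behind the grasp point. The pads swing forward as they close: fully open they stand 13 mm farther back than shut.
Start: joints at [63.667, 32.985, 1.427, 82.34, -0.859, 64.687, -3.237], TCP at [0.248, -0.628, 0.231] pointing down, gripper open.
Joint ranges: [-157.87, 157.87], [-19.46, 123.44], [-87.15, 90], [11.01, 140.99], [-62.26, 242.26], [9.8, 113.94], [-161.44, 161.44]. Speed limits (degrees/s): [127.2, 127.2, 172.46, 172.46, 180, 180, 180].

### API

Orientations are given as [roll, pitch, yaw] about the fixed x, y, z axes, in that order (R = Rz(yaw) Ry(pitch) Rx(roll)).
In Python, from cell import * gives the robot as it stands.
- The arm moves only by the tool step_arm, never from a script. Its argument "steps" is a list of rows, each a list of 3 entries, a list of its own where there are three numbers: the finger opening in cm, from 0 to 8.54, then the shift along the world's x, y, z in cm, then the turn, a rotation vector about the world's x, y, z in degrees. A call has 1 to 12 rows; each row is the pose to reach, as a shift and turn from the pose commanded when the call began; what a row does not reach only later rows make up. A row lasts 1/8 s, in which the tool goes at most 62.5 mm and 10.7 degrees, less where a joint would pass 70% of its speed; a pose out of reach is approached as far as the arm can. A call with a gripper value outside its range is refused whole. The fingers move at their own pace and stop on an object; the grip force is fixed at half the most. Time passes only in rows, so rows that repeat a pose let the fingers close. It gives the time, the measured TCP pose, the force and the opening at its end, in the units of the state.
- get_obs(): the state, without advancing time (a new reading comes with each control period).
- snapshot(name): name is "scene" or "side" or "wrist"; returns a dict with "img" (400x640x3 uint8, red, green, blue), "K" (3x3 intrinsics, pixels), "camera_from_world" (4x4, takes a point from world to camera coordinates); the wrist camera has in their place "mount" (4x4, takes a point from camera to tool coordinates, whose origin is the TCP and whose axes are the flange's). Camera axes: x right, y down, z forward; pixel columns grow to the right and rows downward; lengths in m; the calibration is good to about 2 mm. The wrist camera is an equidistant fisheye: a pixel r from the principal point sees the ray r / f radians off the axis. A picture is of the moment at which its call begins: read the wrist's pose just before it. There is no depth.
- sign_off(): hands the job in, once; it reports no verdict.
Trained networks look in a picture, given as the dict that the camera call returned (one of the last four; its "shot" number tells which), for a name from the list of things; names that differ only in an ending like _2 or _b are one class to them, and where a whole thing is asked for, a point or a joint stands for the part that bears it (a point fixed in the world has none). Each returns a list of dicts, best first, with "confidence" (0 to 1); they miss things now and then, are a little off and sometimes report something else, mostly with a low value. They report only what shows in the picture. A call takes as long as a camera call. They do not tell look-alikes from the thing itself.
- masks_of(label, picture): "mask" (400x640 bool, what is visible of it) and "pixel" ([column, row] in pixels, amid what is visible of it).
The state is a dict: "t": time; "joint_positions": joint angles; "joint_velocities": joint speeds; "effort": joint torques, N m; "position": TCP position; "tcp_rot": TCP orientation; "contact_force": force on the tool from outside, world axes, zero at the start; "wrist_torque": the same for the moment, N m; "grip_width": finger opening in m.
Only numpy, scipy, OpenCV 4.12 (cv2) and the standard library are available. Lean on these libraries where they do the work, as an engineer would, in place of code of your own. Each camera call takes 0.05 s, during which the arm holds its last target.

### The job

Load the magazine with the green grip into the tea dispenser: set it down on the dispenser's narrow raised ledge with its black-slotted nose towards the tunnel, then slide it gently in until the yellow spring catch clicks out behind it, and let go. Leave the red magazine, the mug, the bowl and the jar where they are.

Things in the scene. Friction and masses are not known exactly. Their poses are not given: they have to be found in the camera images.
- mag_center (a point): Centre of the body of the magazine to load, 18 mm above its underside. Closed white box 110 (x) x 44 (y) x 36 (z) mm, about 180 g, flat on the table. +x points to its nose, the end with a small black slot; z up. At the rear, 37 to 55 mm behind the centre, a green collar sticks out as ears to 33 mm either side (66 mm wide overall), 6 to 30 mm above the underside.
- mag_grip (a point): Middle of that magazine's green upright grip, same axes: a block 32 (x) x 18 (y) x 36 (z) mm standing on its top; this point is 25 mm behind mag_center and 36 mm above it. Take it from above, fingers closing along y, tips above the magazine's top (18 mm below this point).
- spare_center (a point): Same point and axes as mag_center, on a second, identical magazine with red grip and collar, also flat on the table. Not to be loaded or moved.
- dock_home (a point): Where mag_center is when the magazine is seated in the tea dispenser (grey, white, aluminium; fixed), 68 mm above the table. +x is the loading direction, along which the magazine's x must point; y to its left; z up. The face of the grey head, 100 mm wide and 42 mm higher than this point, stops the nose 1.5 mm beyond the seated position.
- ledge_spot (a point): Axes as dock_home. On top of the ledge, mid-width, 95 mm before dock_home and 18 mm below it: where to set down the middle of the magazine's underside, its nose then 10 mm short of the mouth. The aluminium ledge, 50 mm above the table and 40 mm wide, runs level from 60 mm before this point into the tunnel; the magazine's ears overhang it.
- tunnel_mouth (a point): On the ledge's top, mid-width, 15 mm before dock_home: the tunnel begins here, white walls 48 mm apart and 32 mm high, with a flare from 61 mm wide over the 15 mm before. 33 mm further in a roof begins, 3 mm over the magazine's body, its upper face 49 mm above the ledge. Only roof and head rise above the magazine's top.
- catch_edge (a point): Axes as dock_home. Inner end of the yellow catch's square back (moves with it); when out, 57.5 mm before dock_home and 26 mm to its left. Its 24 degree ramp faces the incoming magazine. Black housing: 29 mm before to 15 mm beyond this point along x, 13 to 41 mm left of it. Opposite it a black guide keeps the right ear within 35.5 mm of the mid-line. Both stay below the magazine's top.
- catch (a joint): Yellow spring catch left of the ledge. 0 m: fully out; up to 0.012 as it is pushed aside (+y). The left ear pushes it back 8 mm, from about 42 mm before the seated position on (spring 1.0 to 1.8 N; takes roughly 2 to 8 N of push). It springs out behind the rear end when the magazine is within 2 mm of seated and keeps it in, with 4 mm of play between catch and stop.
- mug: Blue mug, 80 mm wide, 95 mm high, upright; origin at the centre of its underside. Bystander.
- jar: Amber jar with a steel cap, 70 mm wide, 100 mm high, upright; origin at the centre of its underside. Bystander.
- bowl: White bowl, 130 mm wide, 55 mm high; origin at the centre of its underside. Bystander.
There are look-alikes about, which are no part of the job. Leave any purple look-alike of the part that bears mag_center alone.

How it is judged (in metres and radians):
On the way, in this order (a step that is already met when the one before it is completed fails the run):
1. the green magazine lies on the ledge, before the catch (x of mag_center in the frame of dock_home between -0.13 and -0.034 m and y of mag_center in the frame of dock_home between -0.01 and 0.01 m and z of mag_center in the frame of dock_home between -0.004 and 0.004 m and contact force between mag and dispenser above 0.2 N), for 0.1 s.
2. the magazine's ear has pushed the catch aside (value of joint catch above 0.005 m), for 0.02 s.
At the end, for the whole second after the job is handed in: The green magazine lies in the dispenser at its seated position (within 4 mm short or 3 mm beyond along the tunnel, 4 mm sideways and in height, 0.10 rad in direction), at rest and released, with the catch out again behind it (joint below 2 mm) (x of mag_center in the frame of dock_home between -0.004 and 0.003 m and y of mag_center in the frame of dock_home between -0.004 and 0.004 m and z of mag_center in the frame of dock_home between -0.004 and 0.004 m and angle between the x axis of mag_center and the x axis of dock_home, either way round below 0.1 rad and value of joint catch below 0.002 m and linear speed of mag below 0.02 m/s); the robot touches nothing.
It fails at once if the red magazine, mug, jar or bowl is moved more than 40 mm (distance of any of spare_center, mug, jar, bowl from where it was at the start of the episode above 0.04 m).
It fails at once if the magazine is rammed or dropped onto the dispenser (more than 60 N between them) (contact force between mag and dispenser above 60 N).
It also fails if it takes over 45 s, if anything falls off the work surface, if the arm or the gripper's body presses on something with over 40 N, if the wrist force passes 120 N, or if a joint passes its speed limit or range.

## Working session

There is one attempt and no reset: what is moved stays moved. The work goes in short steps, Python scripts to look and compute and a tool call to move; the robot and the scene stay as the last step left them, time stands still between calls to the robot, and variables do not carry over. Pictures are saved under pics/ and viewed, and the job is handed in when it is done.

Besides the shell and the picture viewer there is one more tool, called after ">>>" by a JSON object that holds its "fn" and its "kwargs". step_arm: Moves the arm, as the interface text tells. Its arguments: {"type":"object","properties":{"steps":{"type":"array"}},"required":["steps"]}

```bash
mkdir -p pics; ls; python3 - <<'E'
from cell import *
import cv2
o=get_obs(); print({k:o[k] for k in ('t','position','tcp_rot','grip_width','contact_force')})
for n in ("scene","side","wrist"):
    s=snapshot(n); cv2.imwrite(f"pics/{n}0.png",s["img"][:,:,::-1]); print(n,s["K"], s.get("camera_from_world",s.get("mount")))
E
```

```text
pics
{'t': 0.0, 'position': array([ 0.24759207, -0.62748812,  0.23044924]), 'tcp_rot': array([-1.79907711e+02,  4.69687183e-03,  2.15367409e+01]), 'grip_width': 0.08524961006929145, 'contact_force': array([-0.27390364,  0.38941117, -0.2273066 ])}
scene [[493.37181636   0.         332.54382946]
 [  0.         493.37181636 197.09714381]
 [  0.           0.           1.        ]] [[-0.66118597  0.75021704  0.0027402   0.33931679]
 [ 0.53702286  0.47583654 -0.69655297 -0.30881734]
 [-0.52386979 -0.4590795  -0.71750014  1.66636922]
 [ 0.          0.          0.          1.        ]]
side [[381.63234284   0.         313.48019023]
 [  0.         381.63234284 202.81057769]
 [  0.           0.           1.        ]] [[ 0.98567539 -0.16820718  0.01226292 -0.58091131]
 [-0.10160023 -0.65025462 -0.75289197  0.15405362]
 [ 0.13461585  0.74086117 -0.65802986  0.84856913]
 [ 0.          0.          0.          1.        ]]
wrist [[309.70691629   0.         320.45187945]
 [  0.         309.70691629 202.04359487]
 [  0.           0.           1.        ]] [[-4.27599144e-04 -9.50212065e-01 -3.11603673e-01  8.03864961e-02]
 [ 9.99999844e-01 -2.94651965e-04 -4.73733906e-04 -2.30099560e-04]
 [ 3.58333039e-04 -3.11603827e-01  9.50212043e-01 -1.42912580e-01]
 [ 0.00000000e+00  0.00000000e+00  0.00000000e+00  1.00000000e+00]]
```

View pics/scene0.png

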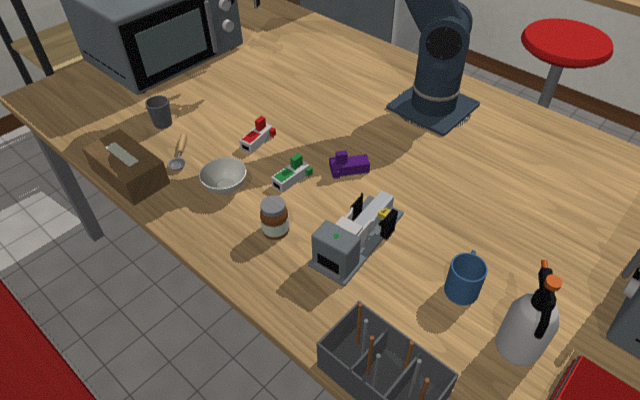

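View pics/side0.png

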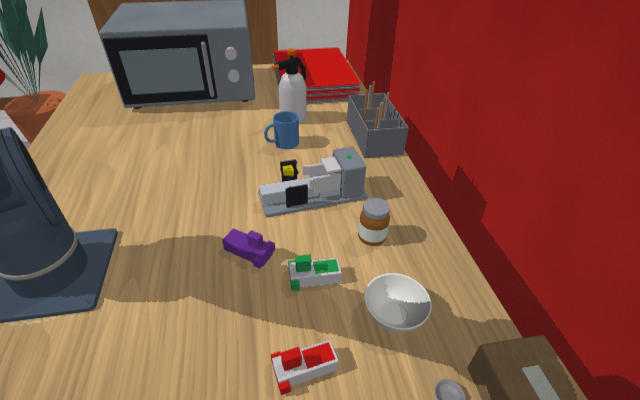

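View pics/wrist0.png

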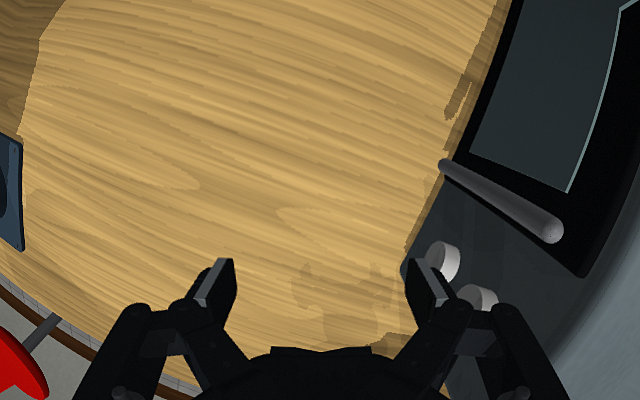

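The scene view shows the green magazine near (291,173), the red one at (258,133), a purple look-alike at (349,164), and the dispenser around (355,235). In the side view, green is at (315,270) and the dispenser at (312,185).

```bash
cat > h.py <<'E'
import numpy as np, cv2
from scipy.optimize import least_squares
from scipy.spatial.transform import Rotation as R
from cell import *
def camof(name):
    o=get_obs(); s=snapshot(name)
    c=dict(K=s["K"],fish=(name=="wrist"),img=s["img"],shot=s)
    if name=="wrist":
        T=np.eye(4);T[:3,:3]=R.from_euler('xyz',o["tcp_rot"],degrees=True).as_matrix();T[:3,3]=o["position"]
        c["T"]=np.linalg.inv(T@s["mount"])
    else: c["T"]=s["camera_from_world"]
    return c
def proj(c,P):
    P=np.atleast_2d(P); p=P@c["T"][:3,:3].T+c["T"][:3,3]; K=c["K"]
    if c["fish"]:
        r=np.linalg.norm(p[:,:2],axis=1); th=np.arctan2(r,p[:,2]); q=p[:,:2]/np.maximum(r,1e-9)[:,None]*th[:,None]
    else: q=p[:,:2]/p[:,2:]
    return q*K[0,0]+K[:2,2]
def ray(c,px):
    q=(np.array(px,float)-c["K"][:2,2])/c["K"][0,0]
    if c["fish"]:
        th=np.linalg.norm(q); d=np.r_[q/max(th,1e-9)*np.sin(th),np.cos(th)]
    else: d=np.r_[q,1]
    Rm=c["T"][:3,:3]; o=-Rm.T@c["T"][:3,3]; d=Rm.T@d; return o,d/np.linalg.norm(d)
def onplane(c,px,z):
    o,d=ray(c,px); return o+d*(z-o[2])/d[2]
def tri(*obs):
    A=np.zeros((3,3));b=np.zeros(3)
    for c,px in obs:
        o,d=ray(c,px);M=np.eye(3)-np.outer(d,d);A+=M;b+=M@o
    return np.linalg.solve(A,b)
def crop(c,x0,y0,x1,y1,s,fn):
    cv2.imwrite(fn,cv2.resize(c["img"][y0:y1,x0:x1,::-1],None,fx=s,fy=s,interpolation=cv2.INTER_CUBIC))
E
python3 - <<'E'
from h import *
a=camof("scene");b=camof("side")
crop(a,260,140,420,290,5,"pics/sc1.png"); crop(b,230,130,390,300,5-1.5,"pics/si1.png")
for l in ["mag_center","spare_center","dock_home","catch","mug","jar","bowl"]:
  for n,c in (("sc",a),("si",b)):
    for m in masks_of(l,c["shot"])[:3]: print(l,n,round(m["confidence"],2),np.round(m["pixel"]), onplane(c,m["pixel"],0.03).round(3))
E
```

```text
mag_center sc 0.58 [348. 164.] [ 0.442 -0.005  0.03 ]
mag_center sc 0.55 [291. 173.] [ 0.577 -0.099  0.03 ]
mag_center si 0.93 [314. 271.] [ 0.571 -0.112  0.03 ]
mag_center si 0.81 [247. 248.] [ 0.432 -0.022  0.03 ]
spare_center sc 0.7 [257. 137.] [ 0.531 -0.29   0.03 ]
spare_center si 0.71 [302. 363.] [ 0.515 -0.309  0.03 ]
dock_home sc 0.73 [355. 232.] [0.626 0.173 0.03 ]
dock_home si 0.66 [318. 188.] [0.631 0.163 0.03 ]
catch sc 0.45 [381. 216.] [0.538 0.19  0.03 ]
catch si 0.6 [288. 172.] [0.556 0.25  0.03 ]
mug sc 0.6 [464. 280.] [0.568 0.452 0.03 ]
mug si 0.55 [285. 132.] [0.574 0.474 0.03 ]
jar sc 0.73 [275. 218.] [ 0.724 -0.013  0.03 ]
jar si 0.58 [376. 222.] [0.747 0.013 0.03 ]
bowl sc 0.75 [222. 175.] [ 0.711 -0.239  0.03 ]
bowl si 0.9 [398. 300.] [ 0.726 -0.212  0.03 ]
bowl si 0.49 [301. 364.] [ 0.514 -0.311  0.03 ]
```

View pics/sc1.png

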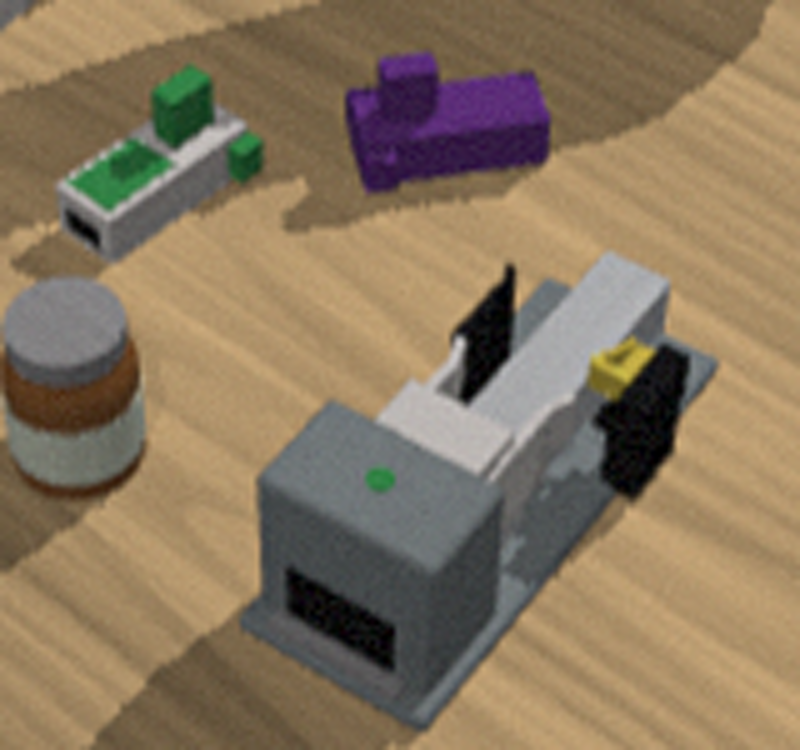

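View pics/si1.png

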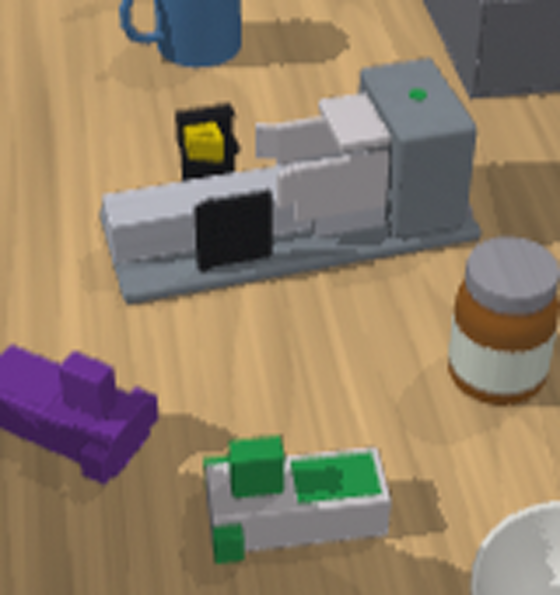

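```bash
cat > fit0.py <<'E'
from h import *
a=camof("scene");b=camof("side")
A=lambda x,y:(a,(x/5+260-0.4,y/5+140-0.4)); B=lambda x,y:(b,(x/3.5+230-.4,y/3.5+130-.4))
def fit(obs,x0,z):
    def f(p):
        Rm=R.from_euler('z',p[2]).as_matrix()
        return np.concatenate([ (proj(c,(Rm@np.array(m)/1000+[p[0],p[1],z])[None])[0]-px) for m,(c,px) in obs])
    r=least_squares(f,x0,loss='soft_l1'); print(r.x[:2].round(4),np.degrees(r.x[2]).round(2)); print(f(r.x).reshape(-1,2).round(1).tolist()); return r.x
print("mag")
fit([((55,-22,18),A(62,186)),((55,22,18),A(112,220)),((55,22,-18),A(112,258)),((-55,22,18),A(245,125)),
 ((55,22,18),B(380,448)),((55,-22,18),B(388,498)),((55,-22,-18),B(388,530)),
 ((-41,-9,54),B(232,460)),((-9,9,54),B(281,437)),((-9,-9,54),B(283,458))],[.57,-.1,.2],.018)
print("dock")
fit([((-155,-20,-18),A(612,252)),((-155,20,-18),A(668,285)),((56.5,-50,42),A(335,403)),((56.5,50,42),A(502,487)),
 ((-155,20,-18),B(103,197)),((-155,-20,-18),B(112,235)),((56.5,50,42),B(362,75)),((56.5,-50,42),B(390,130))],[.63,.17,.2],.068)
E
python3 fit0.py
```

```text
mag
[ 0.5724 -0.1071] -0.58
[[-1.5, -0.8], [-0.5, -0.2], [0.4, 1.4], [0.7, -1.2], [-1.0, -1.2], [1.0, 0.2], [-0.0, 1.4], [-0.3, 0.5], [-0.2, -1.2], [0.5, -0.7]]
dock
[0.6295 0.1779] 6.51
[[-1.1, -0.5], [0.7, -0.9], [-1.0, -1.9], [1.3, 0.1], [0.1, -1.5], [0.3, -3.0], [-0.7, -3.2], [3.7, 2.0]]
```

>>> {"fn": "step_arm", "kwargs": {"steps": [[8.5,[5,9,-1],[0,0,-4]],[8.5,[8,14,-1],[0,0,-8]],[8.5,[11,19,-2],[0,0,-12]],[8.5,[14,24,-2],[0,0,-15]],[8.5,[17,29,-3],[0,0,-18]],[8.5,[20,34,-3],[0,0,-20]],[8.5,[22.5,39,-3],[0,0,-22]],[8.5,[25,43.5,-3],[0,0,-22]],[8.5,[27.5,47.5,-3],[0,0,-22]],[8.5,[29,50.5,-3],[0,0,-22]],[8.5,[30,52,-3],[0,0,-22]],[8.5,[30,52,-3],[0,0,-22]]]}}

```text
t: 2.55
position: [0.5481, -0.1075, 0.2012]
tcp_rot: [180.0, -0.0, -0.4]
contact_force: [-0.7, -1.2, 0.1]
grip_width: 0.085
```

```bash
python3 - <<'E'
from h import *
o=get_obs(); print(o["t"],o["position"],o["tcp_rot"])
c=camof("wrist"); cv2.imwrite("pics/w1.png",c["img"][:,:,::-1])
import pickle; pickle.dump({k:c[k] for k in("K","fish","img","T")},open("w1.pkl","wb"))
E
```

```text
2.55 [ 0.54809148 -0.10753292  0.20122033] [ 1.79998845e+02 -2.82866915e-03 -3.91982814e-01]
```

View pics/w1.png

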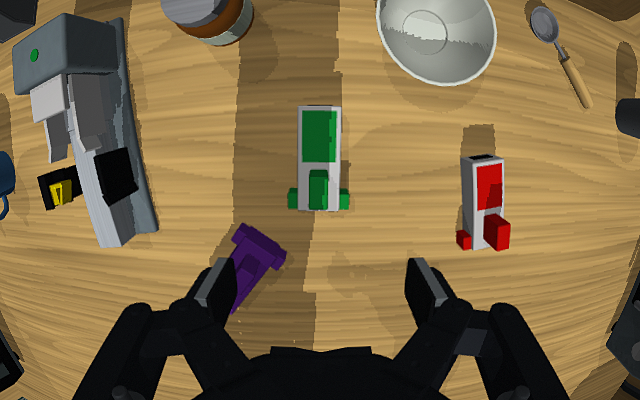

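The wrist view shows the green magazine from (320,105) at the nose to (318,210) at the ears. The purple look-alike is off to the left at (260,265), and the red magazine is at (483,205).

```bash
python3 - <<'E'
from h import *
import pickle
c=pickle.load(open("w1.pkl","rb"))
crop(c,275,90,365,220,4.5,"pics/w1m.png"); crop(c,0,0,180,260,3-.7,"pics/w1d.png")
E
```

```text
(no output)
```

View pics/w1m.png

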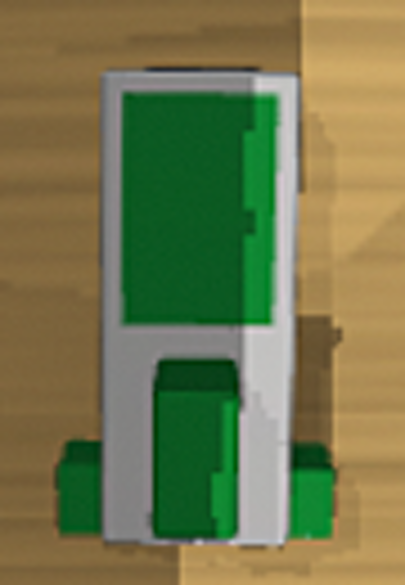

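View pics/w1d.png

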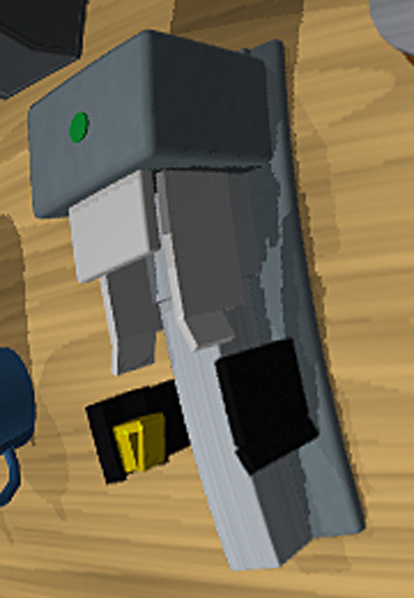

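```bash
cat > fit1.py <<'E'
from h import *
import pickle
w=pickle.load(open("w1.pkl","rb"))
exec(open("fit0.py").read().split('print("mag")')[0].split("\n",1)[1])
W=lambda x,y:(w,(x/4.5+275-.4,y/4.5+90-.4)); D=lambda x,y:(w,(x/2.3-.3,y/2.3-.3))
wm=[((55,22,18),W(100,73)),((55,-22,18),W(300,73)),((-55,22,18),W(105,541)),((-55,-22,18),W(287,543)),
 ((-9,9,54),W(157,389)),((-9,-9,54),W(238,389)),((-41,9,54),W(152,537)),((-41,-9,54),W(236,538))]
fit(wm,[.57,-.1,0],.018)
wd=[((-155,20,-18),D(229,568)),((-155,-20,-18),D(277,570)),((56.5,50,42),D(36,215)),((56.5,-50,42),D(148,168))]
ad=[((-155,-20,-18),A(612,252)),((-155,20,-18),A(668,285)),((56.5,-50,42),A(335,403)),((56.5,50,42),A(502,487)),
 ((-155,20,-18),B(103,197)),((-155,-20,-18),B(112,235)),((56.5,50,42),B(362,75)),((56.5,-50,42),B(390,130))]
fit(wd,[.63,.17,.1],.068); fit(wd+ad,[.63,.17,.1],.068)
E
python3 fit1.py
```

```text
[ 0.5728 -0.1053] -1.03
[[-0.2, -1.4], [0.2, -1.0], [-0.7, 0.5], [0.5, 0.5], [-1.3, -0.1], [0.7, 0.1], [-0.1, 0.4], [0.5, 0.4]]
[0.627  0.1766] 4.8
[[-1.0, 1.3], [-0.1, -0.2], [-1.0, 1.6], [3.6, -5.2]]
[0.6284 0.1776] 5.67
[[-0.5, 0.4], [0.3, -1.6], [-1.8, 1.4], [2.3, -6.9], [-0.2, -0.5], [1.6, -0.8], [-0.9, -2.6], [1.1, -0.2], [-0.3, -1.9], [-0.4, -3.4], [-0.8, -3.0], [3.1, 2.3]]
```

>>> {"fn": "step_arm", "kwargs": {"steps": [[8.5,[0,0.2,-4],[0,0,-0.5]],[8.5,[0,0.2,-9],[0,0,-0.5]],[8.5,[0,0.2,-13],[0,0,-0.5]],[8.5,[0,0.2,-15],[0,0,-0.5]],[8.5,[0,0.2,-16],[0,0,-0.5]],[8.5,[0,0.2,-16],[0,0,-0.5]],[3,[0,0.2,-16],[0,0,-0.5]],[1,[0,0.2,-16],[0,0,-0.5]],[1,[0,0.2,-16],[0,0,-0.5]],[1,[0,0.2,-16],[0,0,-0.5]],[1,[0,0.2,-16],[0,0,-0.5]],[1,[0,0.2,-16],[0,0,-0.5]]]}}

```text
t: 4.2
position: [0.5479, -0.1058, 0.0416]
tcp_rot: [-180.0, -0.0, -1.0]
contact_force: [-1.0, 1.3, 5.4]
grip_width: 0.0169
```

```bash
python3 - <<'E'
from h import *
o=get_obs(); print(o["t"],o["position"],o["tcp_rot"],o["grip_width"],o["contact_force"])
c=camof("wrist"); cv2.imwrite("pics/w2.png",c["img"][:,:,::-1])
E
```

```text
4.2 [ 0.54792187 -0.10584415  0.0416482 ] [-1.79998677e+02 -2.85599321e-02 -9.63130411e-01] 0.01693661299783467 [-1.01163915  1.33753869  5.3654414 ]
```

View pics/w2.png

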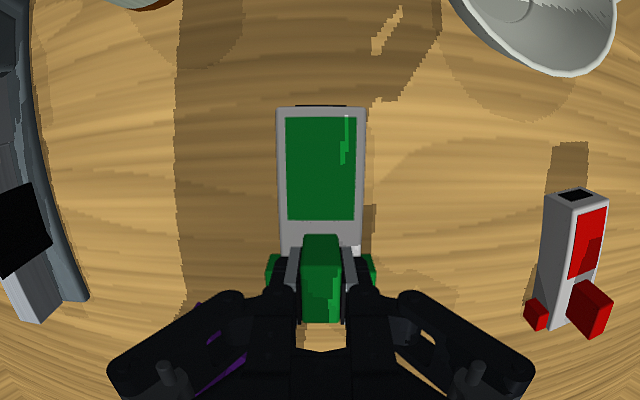

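>>> {"fn": "step_arm", "kwargs": {"steps": [[1,[0,0,1],[0,0,0]],[1,[0,0,4],[0,0,0]],[1,[0,0,8],[0,0,0]],[1,[0,3,12],[0,0,2]],[1,[-2,8,13],[0,0,4]],[1,[-4,13,13],[0,0,6]],[1,[-5,17,13],[0,0,6.5]],[1,[-6,20,13],[0,0,6.5]],[1,[-6,21.5,13],[0,0,6.5]],[1,[-6,21.5,13],[0,0,6.5]]]}}

```text
t: 5.5
position: [0.4881, 0.1096, 0.1715]
tcp_rot: [-180.0, -0.0, 5.6]
contact_force: [-0.5, -0.2, -2.2]
grip_width: 0.0171
```

```bash
python3 - <<'E'
from h import *
import pickle
o=get_obs(); print(o["t"],o["position"],o["tcp_rot"],o["grip_width"],o["contact_force"])
for n in("wrist","side","scene"):
    c=camof(n); cv2.imwrite(f"pics/{n}3.png",c["img"][:,:,::-1])
    pickle.dump({k:c[k] for k in("K","fish","img","T")},open(n+"3.pkl","wb"))
E
```

```text
5.5 [0.48811023 0.10957077 0.17148073] [-1.79998844e+02 -2.64518113e-02  5.60983266e+00] 0.017085709912086088 [-0.52447022 -0.16312552 -2.17628267]
```

View pics/wrist3.png

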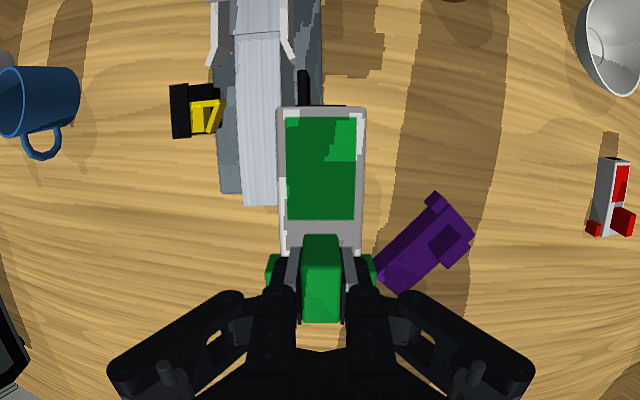

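View pics/scene3.png

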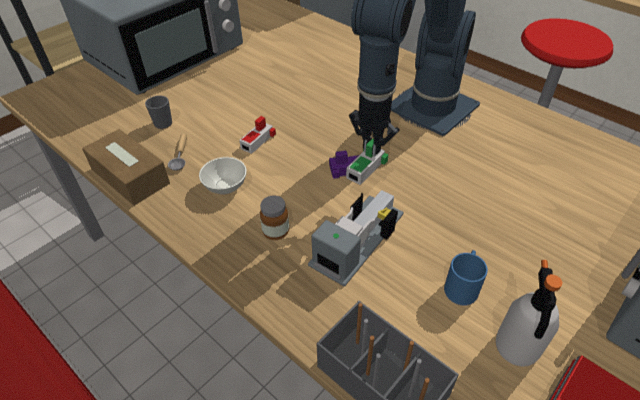

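View pics/side3.png

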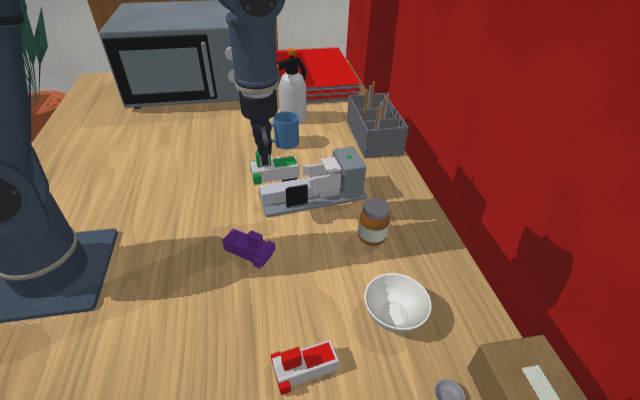

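The magazine is held level. In the wrist view the ledge runs up the image at columns 237–285 with its end near row 205. The catch is at (205,115) and the flare tips are near (212,60) and (293,60).

```bash
python3 - <<'E'
from h import *
import pickle
c=pickle.load(open("wrist3.pkl","rb"))
crop(c,160,0,360,130,4,"pics/w3a.png"); crop(c,200,90,380,240,4,"pics/w3b.png")
E
```

```text
(no output)
```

View pics/w3a.png

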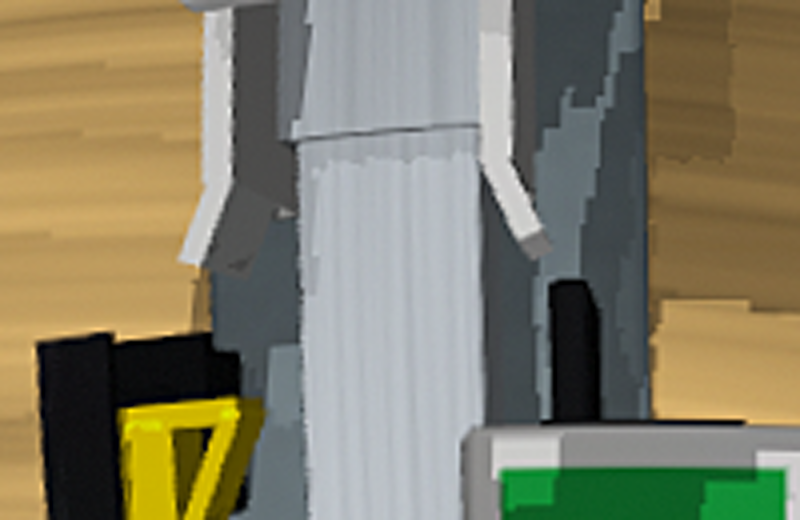

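View pics/w3b.png

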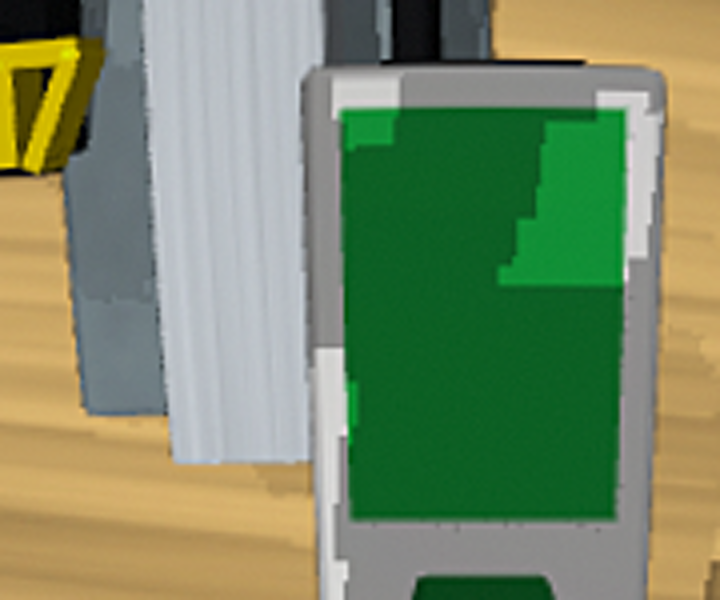

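```bash
cat > fit3.py <<'E'
from h import *
import pickle
w=pickle.load(open("wrist3.pkl","rb"))
a3=lambda x,y:(x/4+160-.4,y/4-.4); b3=lambda x,y:(x/4+200-.4,y/4+90-.4)
L=[a3(300,140),a3(303,300),a3(308,510),b3(145,10),b3(158,230),b3(172,455)]
Rr=[a3(480,130),a3(482,300),a3(487,425)]
E=[b3(174,462),b3(240,462),b3(305,460)]
for n,S in(("L",L),("R",Rr),("E",E)):
    print(n,np.array([onplane(w,p,.05)[:2] for p in S]).round(4).tolist())
P=[((-15,24),a3(232,185)),((-15,-24),a3(483,162)),((-30,30.5),a3(207,268)),((-30,-30.5),a3(528,256))]
def f(p,full=False):
    c,s=np.cos(p[2]),np.sin(p[2]); inv=lambda q:np.array([[c,s],[-s,c]])@(q[:2]-p[:2])*1000
    r=[inv(onplane(w,q,.05))[1]-20 for q in L]+[inv(onplane(w,q,.05))[1]+20 for q in Rr]+[inv(onplane(w,q,.05))[0]+155 for q in E]
    r2=[inv(onplane(w,q,.082))-np.array(m) for m,q in P]
    return np.r_[r,np.ravel(r2)]
r=least_squares(f,[.63,.177,.1],loss='soft_l1'); print(r.x[:2].round(4),np.degrees(r.x[2]).round(2)); print(f(r.x).round(1))
# held magazine in tool frame
m=[((55,22,18),b3(302,75)),((55,-22,18),b3(664,75))]
print([onplane(w,q,.1715-.0416+.036).round(4) for _,q in m])
E
python3 fit3.py
```

```text
L [[0.6245, 0.1971], [0.5887, 0.1929], [0.5428, 0.1885], [0.5733, 0.1912], [0.5252, 0.1854], [0.4735, 0.1805]]
R [[0.6277, 0.1581], [0.5903, 0.154], [0.5636, 0.1506]]
E [[0.4718, 0.18], [0.4734, 0.1644], [0.4754, 0.1494]]
[0.6267 0.1775] 6.43
[-0.2 -0.4  0.4 -0.4 -0.8  0.2  0.7  0.8  0.4  1.4  1.2  1.5 -0.3  0.7
 -0.3  0.1 -1.3 -0.5 -4.  -1.4]
[array([0.5641, 0.1391, 0.1659]), array([0.5683, 0.0963, 0.1659])]
```

>>> {"fn": "step_arm", "kwargs": {"steps": [[1,[0.5,2,0],[0,0,0.7]],[1,[1.2,4,-1],[0,0,0.7]],[1,[1.9,5.4,-2],[0,0,0.7]],[1,[1.9,5.4,-3],[0,0,0.7]],[1,[1.9,5.4,-3],[0,0,0.7]]]}}

```text
t: 6.28
position: [0.5059, 0.1623, 0.14]
tcp_rot: [179.9, 0.2, 6.2]
contact_force: [0.2, -1.4, -1.7]
grip_width: 0.0171
```

```bash
python3 - <<'E'
from h import *
import pickle
o=get_obs(); print(o["t"],o["position"],o["tcp_rot"],o["grip_width"],o["contact_force"])
for n in("wrist","side","scene"):
    c=camof(n)
    pickle.dump({k:c[k] for k in("K","fish","img","T")},open(n+"4.pkl","wb"))
    if n=="wrist": crop(c,200,0,440,240,3.0,"pics/w4.png")
    if n=="scene": crop(c,300,120,430,290,4.0-.5,"pics/sc4.png")
    if n=="side": crop(c,230,110,390,230,4.0,"pics/si4.png")
E
```

```text
6.275 [0.505866   0.16234901 0.13996797] [1.79930947e+02 1.52112700e-01 6.22538731e+00] 0.017057964193113784 [ 0.16492745 -1.44477486 -1.66145114]
```

View pics/w4.png

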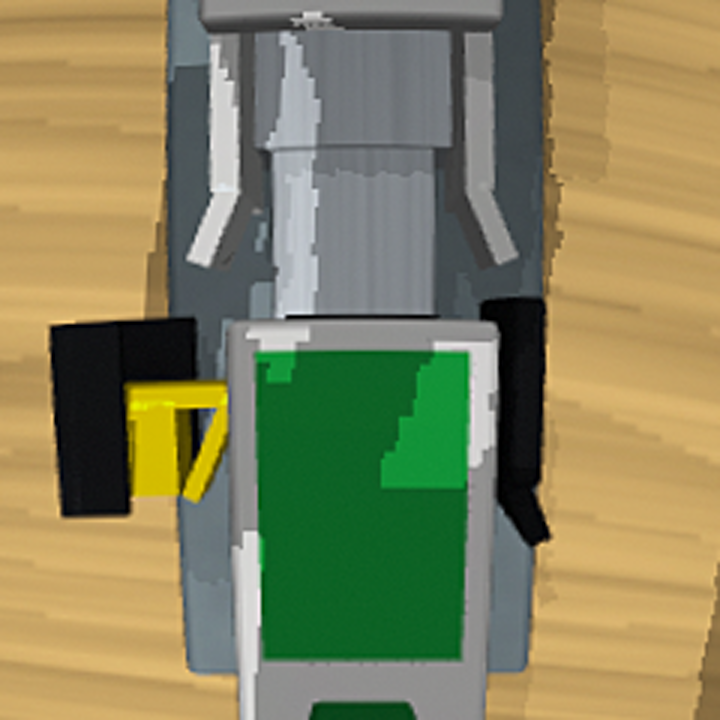

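View pics/si4.png

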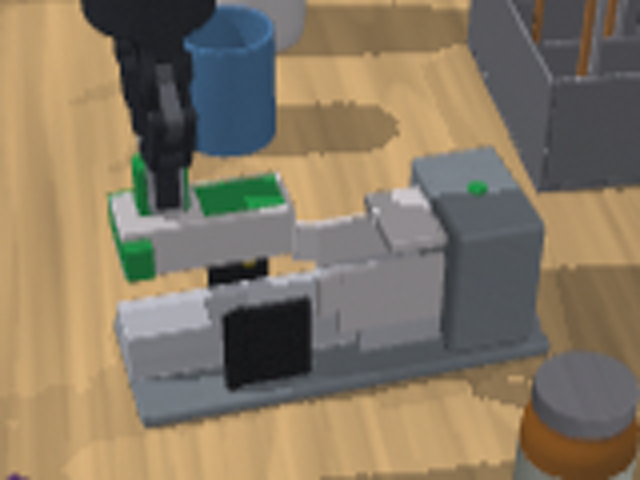

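View pics/sc4.png

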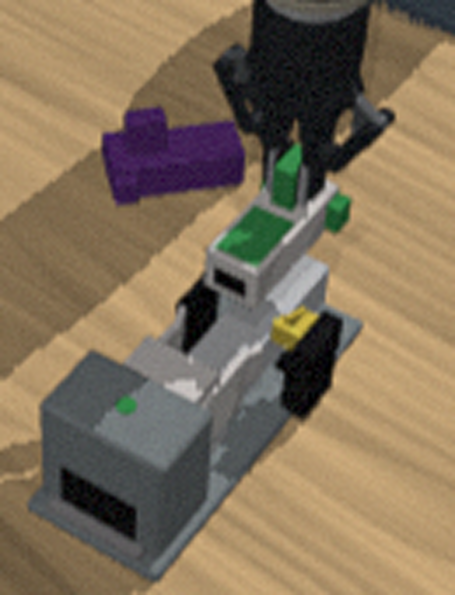

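```bash
cat > fit4.py <<'E'
from h import *
import pickle
w=pickle.load(open("wrist4.pkl","rb"))
q=lambda x,y:(x/3+200-.35,y/3-.35)
L=[q(272,155),q(275,230),q(277,310)]; Rr=[q(434,155),q(435,230),q(436,310)]
P=[((-15,24),q(240,190)),((-15,-24),q(467,190)),((-30,30.5),q(213,263)),((-30,-30.5),q(493,263))]
def f(p):
    c,s=np.cos(p[2]),np.sin(p[2]); inv=lambda q:np.array([[c,s],[-s,c]])@(q[:2]-p[:2])*1000
    r=[inv(onplane(w,k,.05))[1]-20 for k in L]+[inv(onplane(w,k,.05))[1]+20 for k in Rr]
    r2=[inv(onplane(w,k,.082))-np.array(m) for m,k in P]
    return np.r_[r,np.ravel(r2)]
r=least_squares(f,[.63,.177,.1]); p=r.x; print(p[:2].round(4),np.degrees(p[2]).round(2)); print(f(p).round(1))
zt=.13997-.0416+.036
for z in (zt,zt+.002):
  n=[onplane(w,k,z) for k in (q(230,324),q(498,324))]
  m=(n[0]+n[1])/2; d=n[0]-n[1]
  c,s=np.cos(p[2]),np.sin(p[2]); M=np.array([[c,s],[-s,c]])
  print("nose in dock",M@(m[:2]-p[:2])*1000,"width",np.linalg.norm(d)*1000,"yaw",np.degrees(np.arctan2(-d[0],d[1])))
print("tcp in dock",M@(np.array([.50587,.16235])-p[:2])*1000)
E
python3 fit4.py
```

```text
[0.6267 0.1779] 6.48
[ 0.1 -0.5 -0.7  0.5  0.3  0.   0.6 -0.   0.2 -0.  -0.2 -0.5 -0.6  0.9]
nose in dock [-43.05783024  -1.99129445] width 42.400257024556154 yaw 6.2205429727730905
nose in dock [-43.03231599  -1.98603287] width 41.828433014208514 yaw 6.220542972773152
tcp in dock [-121.85007076   -1.76893424]
```

>>> {"fn": "step_arm", "kwargs": {"steps": [[1,[0,0.2,-1],[0,0,0.2]],[1,[0,0.2,-2.5],[0,0,0.2]],[1,[0,0.2,-3.7],[0,0,0.2]],[1,[0,0.2,-4.2],[0,0,0.2]],[1,[0,0.2,-4.4],[0,0,0.2]],[1,[0,0.2,-4.5],[0,0,0.2]],[1,[0,0.2,-4.5],[0,0,0.2]]]}}

```text
t: 7.3
position: [0.5069, 0.1652, 0.0965]
tcp_rot: [-180.0, -0.0, 6.4]
contact_force: [-0.4, -1.0, -2.2]
grip_width: 0.0171
```

```bash
python3 - <<'E'
from h import *
o=get_obs(); print(o["t"],o["position"],o["tcp_rot"],o["contact_force"],o["wrist_torque"])
c=camof("wrist"); crop(c,200,0,440,240,3.0,"pics/w5.png")
c=camof("side"); crop(c,230,110,390,230,4.0,"pics/si5.png")
E
```

```text
7.3 [0.50692509 0.16516326 0.09653584] [-1.79990707e+02 -2.89736375e-02  6.42831048e+00] [-0.37376263 -1.02870966 -2.18720795] [ 0.00239172  0.04828241 -0.03156504]
```

View pics/w5.png

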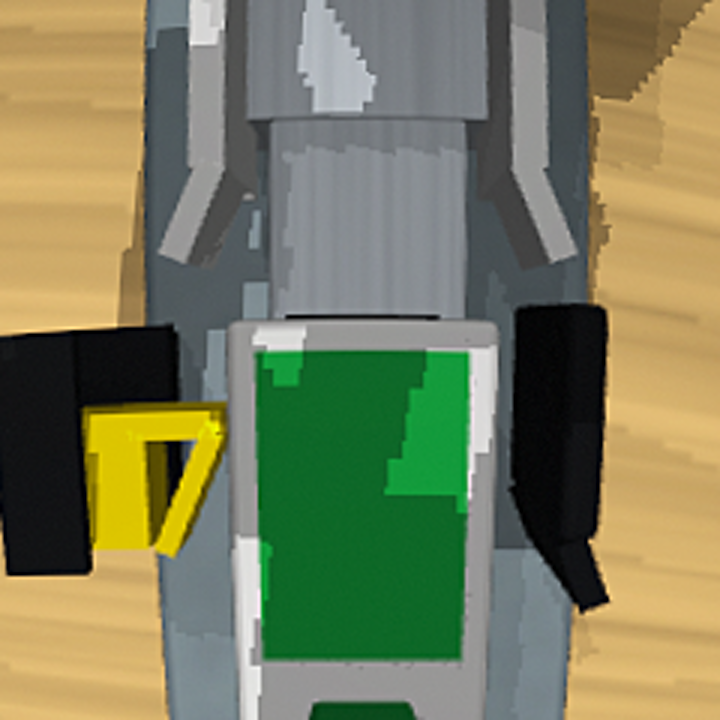

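View pics/si5.png

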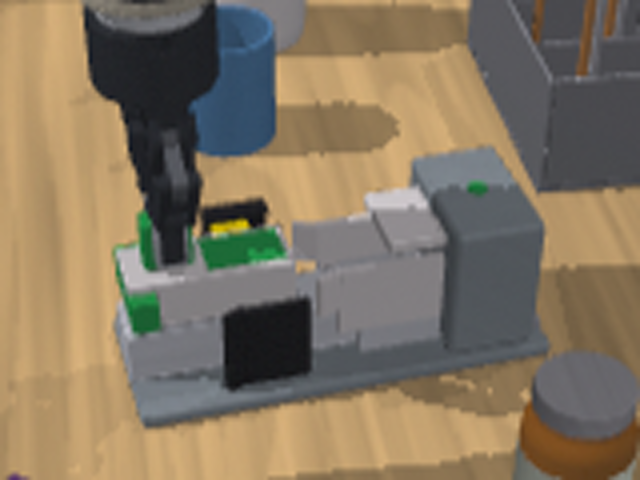

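>>> {"fn": "step_arm", "kwargs": {"steps": [[1,[0,-0.1,-0.2],[0,0,0]],[1,[0,-0.1,-0.35],[0,0,0]],[1,[0,-0.1,-0.45],[0,0,0]],[1,[0,-0.1,-0.5],[0,0,0]],[1,[0,-0.1,-0.5],[0,0,0]]]}}

```text
t: 8.02
position: [0.5067, 0.1641, 0.0916]
tcp_rot: [-180.0, -0.0, 6.4]
contact_force: [-1.7, -1.2, 5.2]
grip_width: 0.0172
```

>>> {"fn": "step_arm", "kwargs": {"steps": [[1,[0.6,0.07,0],[0,0,0]],[1,[1.2,0.14,0],[0,0,0]],[1,[1.8,0.2,0],[0,0,0]],[1,[2.4,0.27,0],[0,0,0]],[1,[3,0.34,0],[0,0,0]],[1,[3.5,0.4,0],[0,0,0]],[1,[4,0.45,0],[0,0,0]],[1,[4.5,0.51,0],[0,0,0]],[1,[5,0.57,0],[0,0,0]],[1,[5,0.57,0],[0,0,0]]]}}

```text
t: 9.28
position: [0.5568, 0.17, 0.0916]
tcp_rot: [-180.0, -0.0, 6.4]
contact_force: [-1.6, -0.7, 5.7]
grip_width: 0.0171
```

```bash
python3 - <<'E'
from h import *
o=get_obs(); print(o["t"],o["position"],o["tcp_rot"],o["contact_force"],o["wrist_torque"])
c=camof("wrist"); crop(c,200,0,440,240,3.0,"pics/w6.png")
E
```

```text
9.275 [0.55684817 0.16995202 0.09164857] [-1.79989302e+02 -4.59302359e-03  6.43022596e+00] [-1.59092349 -0.74512135  5.66168295] [-0.17045372  0.37715638 -0.04181277]
```

View pics/w6.png

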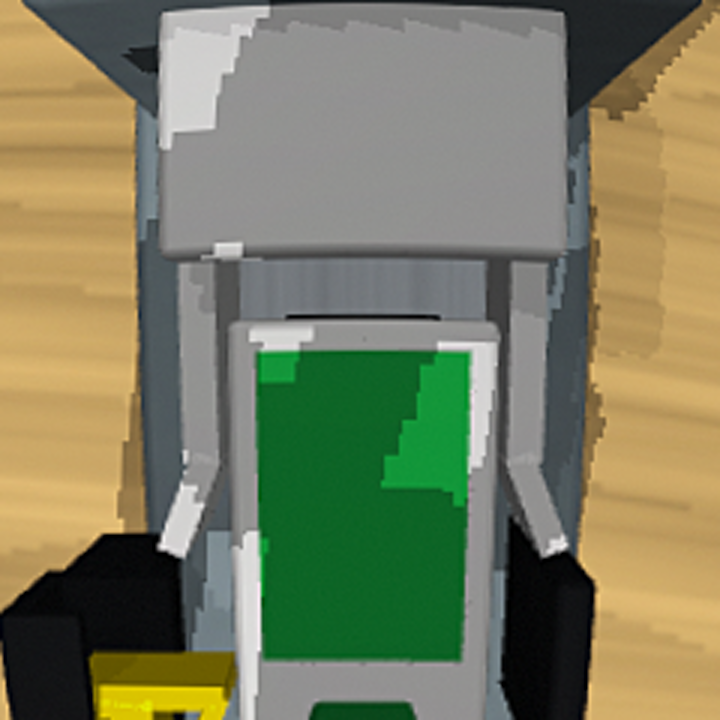

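>>> {"fn": "step_arm", "kwargs": {"steps": [[1,[0.4,0.05,0],[0,0,0]],[1,[0.8,0.09,0],[0,0,0]],[1,[1.2,0.14,0],[0,0,0]],[1,[1.6,0.18,0],[0,0,0]],[1,[2,0.23,0],[0,0,0]],[1,[2.4,0.27,0],[0,0,0]],[1,[2.8,0.32,0],[0,0,0]],[1,[3.2,0.36,0],[0,0,0]],[1,[3.6,0.41,0],[0,0,0]],[1,[4,0.45,0],[0,0,0]],[1,[4,0.45,0],[0,0,0]]]}}

```text
t: 10.7
position: [0.5963, 0.1738, 0.0917]
tcp_rot: [180.0, 0.1, 6.4]
contact_force: [-4.7, -1.6, 6.8]
grip_width: 0.0171
```

```bash
python3 - <<'E'
from h import *
o=get_obs(); print(o["t"],o["position"],o["tcp_rot"],o["contact_force"],o["wrist_torque"],o["grip_width"])
d=o["position"][:2]-np.array([.6267,.1779]);t=np.radians(6.45);print("dock xy",d@[np.cos(t),np.sin(t)],d@[-np.sin(t),np.cos(t)])
c=camof("wrist"); cv2.imwrite("pics/w7.png",cv2.resize(c["img"][:,:,::-1],None,fx=1.25,fy=1.25))
c=camof("scene"); crop(c,300,120,430,290,4.0-.5,"pics/sc7.png")
E
```

```text
10.7 [0.59633993 0.17377643 0.09165255] [1.79965330e+02 5.51674181e-02 6.42325224e+00] [-4.7169645  -1.58462101  6.83456745] [-0.58920558  0.73752202  0.05558548] 0.017127543673306975
dock xy -0.03063112431796915 -0.0006869394920322759
```

View pics/w7.png

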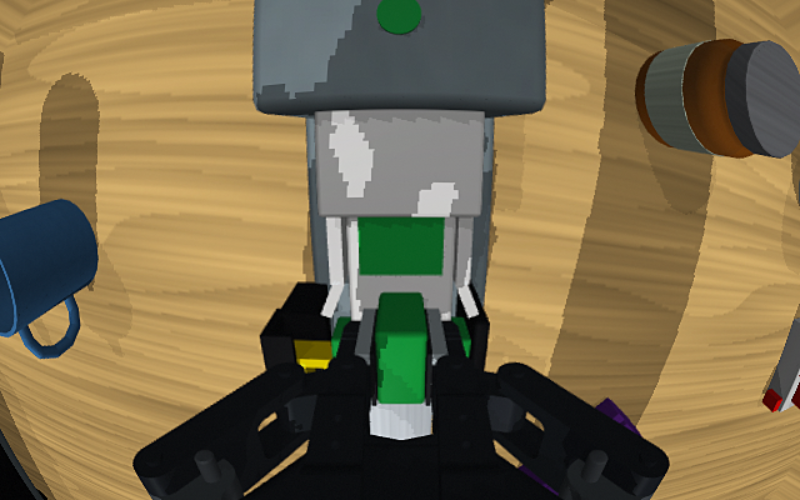

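View pics/sc7.png

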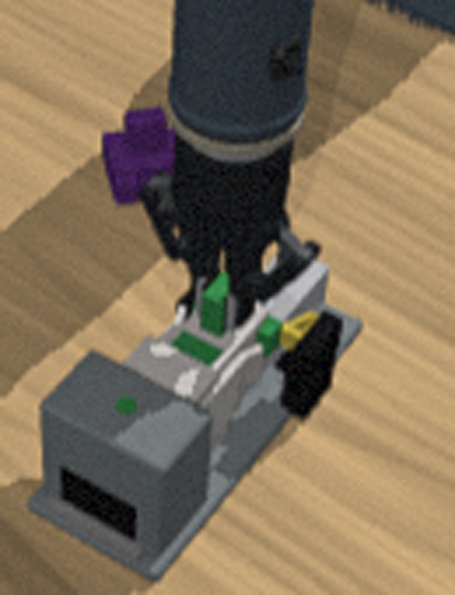

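>>> {"fn": "step_arm", "kwargs": {"steps": [[1,[0.15,0.02,0],[0,0,0]],[1,[0.3,0.03,0],[0,0,0]],[1,[0.4,0.05,0],[0,0,0]],[1,[0.5,0.06,0],[0,0,0]],[1,[0.6,0.07,0],[0,0,0]],[1,[0.6,0.07,0],[0,0,0]]]}}

```text
t: 11.55
position: [0.6023, 0.1748, 0.0917]
tcp_rot: [180.0, 0.0, 6.4]
contact_force: [-4.0, -0.3, 6.4]
grip_width: 0.0171
```

```bash
cat > st.py <<'E'
from h import *
import sys
o=get_obs(); print(o["t"],o["position"],o["tcp_rot"],o["contact_force"],o["wrist_torque"],o["grip_width"])
d=o["position"][:2]-np.array([.6267,.1779]);t=np.radians(6.45);print("dock xy",d@[np.cos(t),np.sin(t)],d@[-np.sin(t),np.cos(t)])
n=sys.argv[1]
c=camof("wrist"); crop(c,190,160,420,360,3.0,f"pics/w{n}.png")
c=camof("scene"); crop(c,340,180,420,260,6,f"pics/sc{n}.png")
E
python3 st.py 8
```

```text
11.55 [0.60227676 0.17482952 0.09165185] [1.79989702e+02 4.60445179e-02 6.42636210e+00] [-4.00158893 -0.29539362  6.40838541] [-0.34789498  0.7027578  -0.09550302] 0.017086229797119736
dock xy -0.02461357526176607 -0.00030743729529052546
```

View pics/w8.png

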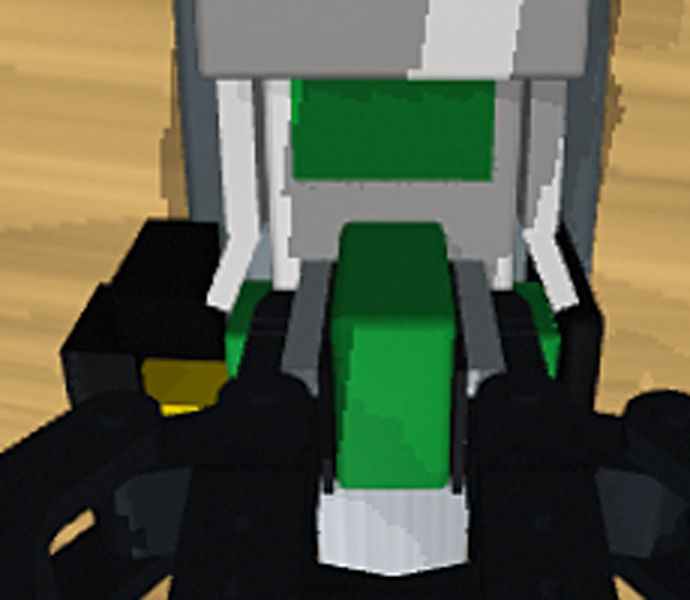

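View pics/sc8.png

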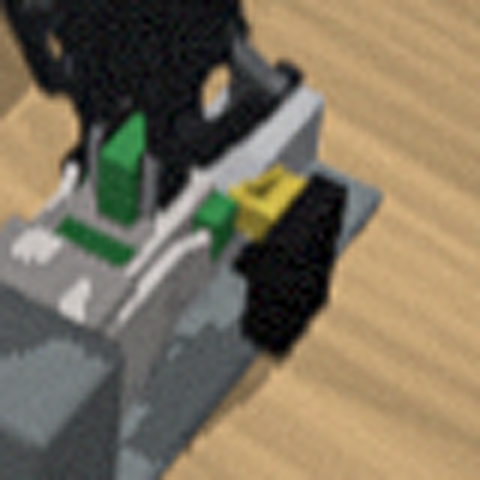

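>>> {"fn": "step_arm", "kwargs": {"steps": [[1,[0.05,0.01,0],[0,0,0]],[1,[0.1,0.01,0],[0,0,0]],[1,[0.1,0.01,0],[0,0,0]]]}}

```text
t: 12.02
position: [0.6032, 0.175, 0.0917]
tcp_rot: [180.0, 0.0, 6.4]
contact_force: [-4.5, -1.4, 7.1]
grip_width: 0.0169
```

```bash
python3 st.py 9
```

```text
12.025 [0.60321146 0.17504454 0.09171798] [1.79996915e+02 4.71782672e-02 6.43026810e+00] [-4.50379331 -1.40232281  7.12630113] [-0.32660182  0.84725633 -0.06797577] 0.016894510984163544
dock xy -0.023660637865278236 -0.00019876926083239811
```

View pics/sc9.png

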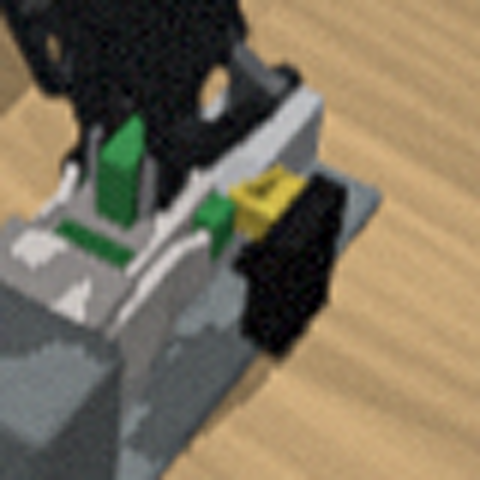

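```bash
python3 - <<'E'
from h import *
import pickle
def yel(img): 
    h=cv2.cvtColor(img,cv2.COLOR_RGB2HSV)[180:260,340:420]; m=(h[...,0]>22)&(h[...,0]<34)&(h[...,1]>170)
    ys,xs=np.nonzero(m); return len(xs), xs.min()+340,xs.max()+340,ys.min()+180,ys.max()+180, xs.mean()+340,ys.mean()+180
i0=cv2.imread("pics/scene0.png")[:,:,::-1]; print(yel(np.ascontiguousarray(i0)))
print(yel(pickle.load(open("scene4.pkl","rb"))["img"]))
c=camof("scene"); print(yel(c["img"]))
a=cv2.resize(i0[180:260,340:420,::-1],None,fx=4.5,fy=4.5,interpolation=2); b=cv2.resize(c["img"][180:260,340:420,::-1],None,fx=4.5,fy=4.5,interpolation=2)
cv2.imwrite("pics/cmp.png",np.hstack([a,b]))
c=camof("side");crop(c,230,110,390,230,4.0,"pics/si9.png")
E
```

```text
(27, np.int64(356), np.int64(395), np.int64(206), np.int64(219), np.float64(381.44444444444446), np.float64(213.55555555555554))
(25, np.int64(354), np.int64(389), np.int64(204), np.int64(226), np.float64(380.12), np.float64(214.12))
(17, np.int64(356), np.int64(386), np.int64(194), np.int64(220), np.float64(380.8235294117647), np.float64(212.58823529411765))
```

View pics/cmp.png

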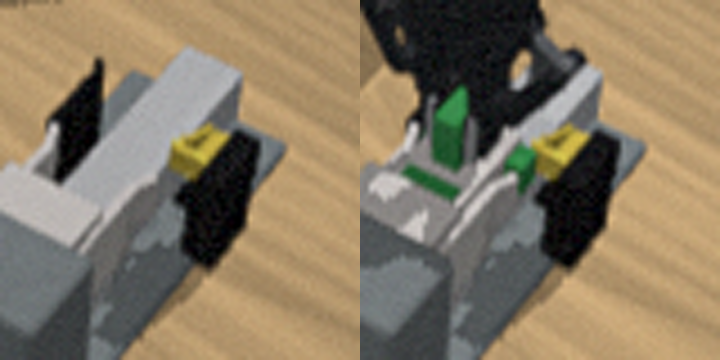

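View pics/si9.png

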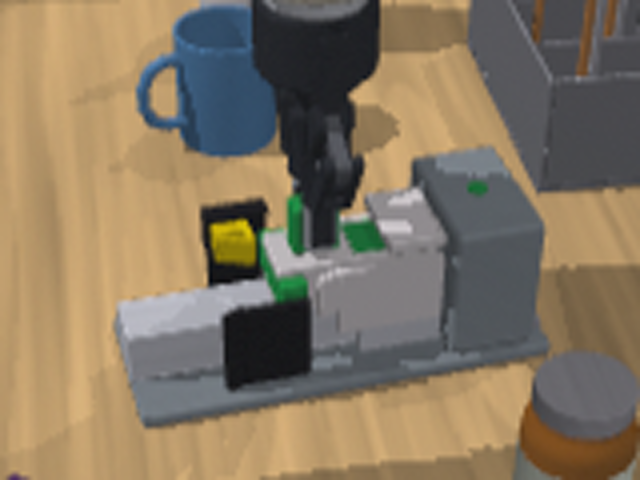

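>>> {"fn": "step_arm", "kwargs": {"steps": [[4,[0,0,0],[0,0,0]],[5,[0,0,0],[0,0,0]],[5,[0,0,0],[0,0,0]],[5,[0,0,0.5],[0,0,0]],[5,[0,0,2],[0,0,0]],[5,[0,0,5],[0,0,0]],[5,[0,0,9],[0,0,0]],[5,[-4,0,14],[0,0,0]],[5,[-9,0,16],[0,0,0]],[5,[-9,0,16],[0,0,0]]]}}

```text
t: 13.48
position: [0.5117, 0.1757, 0.2548]
tcp_rot: [-179.9, -0.2, 6.5]
contact_force: [0.1, 1.2, -0.4]
grip_width: 0.0497
```

```bash
python3 - <<'E'
from h import *
import pickle
o=get_obs(); print(o["t"],o["position"],o["contact_force"],o["grip_width"])
c=camof("wrist"); cv2.imwrite("pics/w10.png",cv2.resize(c["img"][0:260,160:480,::-1],None,fx=2.3,fy=2.3,interpolation=2))
pickle.dump({k:c[k] for k in("K","fish","img","T")},open("w10.pkl","wb"))
c=camof("scene"); crop(c,320,170,420,270,5,"pics/sc10.png")
E
```

```text
13.475 [0.51171865 0.17573176 0.25483082] [ 0.1125186   1.21911494 -0.37200722] 0.04974368909160076
```

View pics/w10.png

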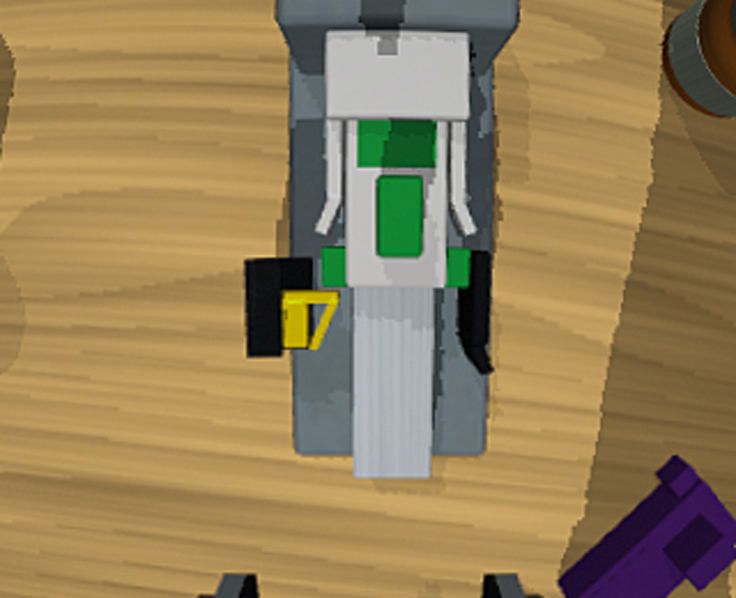

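View pics/sc10.png

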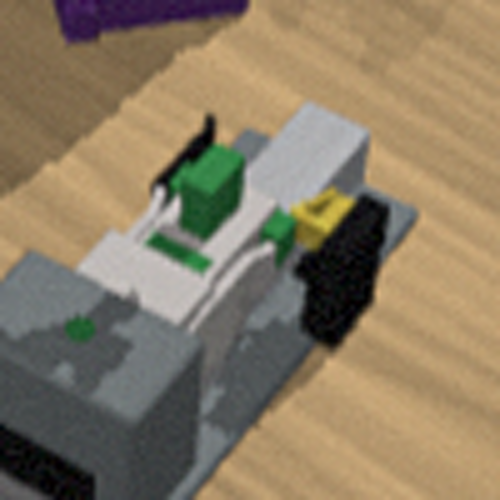

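```bash
python3 - <<'E'
from h import *
import pickle
w=pickle.load(open("w10.pkl","rb")); q=lambda x,y:(x/2.3+160-.3,y/2.3-.3)
t=np.radians(6.45);M=np.array([[np.cos(t),np.sin(t)],[-np.sin(t),np.cos(t)]])
D=lambda k,z:(M@(onplane(w,k,z)[:2]-[.6267,.1779])*1000).round(1)
print("rear top L,R (exp -55,±22)",D(q(345,287),.086),D(q(446,287),.086))
print("ledge end (exp -155,±20)",D(q(354,478),.05),D(q(431,478),.05))
print("grip top rear (exp -41,±9), front -9",D(q(378,256),.122),D(q(422,256),.122),D(q(378,177),.122),D(q(422,177),.122))
for z in(.07,.08,.086): print("catch edge (exp -57.5,26)",D(q(338,294),z))
E
```

```text
rear top L,R (exp -55,±22) [-54.4  22.3] [-54.  -21.7]
ledge end (exp -155,±20) [-154.4   19.7] [-154.3  -20.2]
grip top rear (exp -41,±9), front -9 [-40.1   8.4] [-39.9  -8.5] [-9.4  8.4] [-9.2 -8.3]
catch edge (exp -57.5,26) [-58.6  26.1]
catch edge (exp -57.5,26) [-57.9  25.7]
catch edge (exp -57.5,26) [-57.4  25.4]
```

The magazine measures within about 1 mm of seated, the catch edge is at its fully-out position, and the gripper is clear.

```bash
python3 - <<'E'
from cell import *
print(sign_off())
E
```

```text
the job is handed in; nothing more can be done
None
```

I loaded the green magazine into the tea dispenser and handed the job in at about 13.5 s. The hand-in reports no verdict, so what follows is from my own last checks.

I took the magazine by its grip and set it on the ledge about 96 mm short of seated, with roughly 7 N on the ledge. I then slid it in with low forces until the catch came out behind it, opened the gripper and lifted clear.

- **Position:** in the last wrist picture the rear edge is at -54.2 mm (expected -55) and the sideways error is about 0.3 mm. The heading matches the dock to well under 1°.
- **Catch:** its edge is at about (-58, +26) mm, against (-57.5, +26) when fully out. It sits behind the left ear, and the scene camera agrees.
- **Gripper:** it is clear of everything, with contact force near zero.
- **Other objects:** I touched none of them. I took no final position measurements of the red magazine, mug, jar and bowl.

No check failed. My early dock estimates from the fixed cameras differed by about 2 mm and 1–2° from the wrist-camera fits. I used the wrist values, which agreed with each other.

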